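Clear the weight and hold up the pressing board

TASK

The book cover under the hinged pressing board is to be inspected: take the round weight off the board and set it down (do not drop it) in the gap on top of the two weights in the wooden rack, so that the three make a pyramid. Then raise the board by the bar on its front edge until it is in line with the bright metal pointer arm beside it, and hold it there: it falls shut if let go, so finish while still holding it. Leave the pointer and the other things on the bench as they are.

Things in the scene. Friction and masses are not known exactly. Their poses are not given: they have to be found in the camera images.
- press: drying station, fixed: plywood base 200 x 240 x 30 mm, a white book cover on it, the hinged board over that. Origin: on the bench under the board's middle, 90 mm in front of the hinge. z up, x from the board's front edge to the hinge, y along the hinge; the base spans x = -90 to +110 mm. On its +y side (y = 153 mm) stands a thin dark arc rail, up to 245 mm high
- board (a joint): angle of the pale wooden pressing board: 0 = level, grows as its front edge rises, stop at 1.4 rad. Nearly free hinge: the board, about 0.7 kg, falls shut when let go. Size 180 (hinge to front edge) x 220 x 16 mm; when level its top is 70 mm above the bench. Two 4 mm high beads, 29 mm apart, parallel to the hinge, across its middle keep the weight from rolling
- board_bar (a point): middle of the round steel bar handle in front of the board's front edge: 12 mm thick, 110 mm long, parallel to the hinge, 225 mm from the hinge axis, 45 mm ahead of the board's edge, 62 mm above the bench when level. Can be pinched from above, one finger in the gap; the bar turns between the fingers as the board rises, so the tool can stay vertical
- board_hinge (a point): point on the hinge axis, mid-width of the board, 62 mm above the bench; it turns with the board: x runs away from the front edge in the board's plane, y along the hinge axis; with the board level its axes are the station's
- pointer (a joint): angle of the pointer arm, in the same sense as the board's angle and about the same hinge axis: this is the angle the board must reach. It stands between 0.55 and 1.0 rad, stiff, and is not to be touched
- pointer_hinge (a point): point on the hinge axis at the root of the pointer arm, 138 mm to the +y side of the board's middle; turns with the pointer, x runs from the pointer's tip to the hinge
- pointer_tip (a point): end of the pointer arm, a bright flat metal arm 12 mm wide and 6 mm thick that slopes up from the hinge towards the front; this point is 205 mm from the hinge axis, 10 mm short of the arm end
- weight: the round dark steel weight on the board, the one to be moved: plain cylinder 50 mm in diameter, 80 mm long, about 0.6 kg, lying with its axis (its x) parallel to the hinge. Origin: on its underside as built, it turns as the weight rolls
- weight_center (a point): centre of that weight, 95 mm above the bench at the start; x along the cylinder's axis
- rack: low open wooden tray 104 (x) x 113 (y) x 24 mm, walls and floor 6 mm, fixed to the bench. Origin: underside centre, z up. Two weights lie in it side by side along its x. A third, saddled on them, has its centre over the rack's middle, about 74 mm above the bench, axis along the rack's x. The lower two are 56 mm high above the bench: keep the fingertips above that when setting down
- rack_weight_a: weight in the rack on its +y side, same size and mass as the one on the board; origin on its underside as built
- rack_weight_b: weight in the rack on its -y side, likewise
- glue_jar: bystander: closed jar 64 mm in diameter, 85 mm high, near the rack's +y side; origin under its centre
- spool: bystander: thread spool 42 mm in diameter, 55 mm high, beyond the rack; origin under its centre
- folder: bystander: flat bone folder 150 x 22 x 6 mm lying in front of the station; origin under its centre
- awl: bystander: awl 150 mm long with a wooden handle, lying in front of the rack
- brush: bystander: brush 200 mm long, lying along the rack on its -y side
Not all that is in view belongs to the job. There is more than one size of the rack; the job needs the middle-sized.

How it is judged (in metres and radians):
On the way:
1. the weight lies released in the gap on the two rack weights, the board still down (x of weight_center in the frame of rack between -0.02 and 0.02 m and y of weight_center in the frame of rack between -0.01 and 0.01 m and z of weight_center in the frame of rack between 0.067 and 0.081 m and angle between the x axis of weight_center and the x axis of rack, either way round below 0.2 rad and contact force between weight and rack_weight_a above 0.5 N and contact force between weight and rack_weight_b above 0.5 N and contact force between weight and the arm below 0.1 N and contact force between weight and the fingers below 0.1 N and linear speed of weight below 0.03 m/s and value of joint board below 0.1 rad), for 0.2 s.
At the end, for the whole second after the job is handed in: The weight lies at rest and released on both rack weights (within 10 mm across and 20 mm along the rack's middle, 0.2 rad in line with it); the board is within 0.07 rad (4 degrees) of the pointer's angle, still, and carried by the gripper's fingers (over 1 N) for the last second (x of weight_center in the frame of rack between -0.02 and 0.02 m and y of weight_center in the frame of rack between -0.01 and 0.01 m and z of weight_center in the frame of rack between 0.067 and 0.081 m and angle between the x axis of weight_center and the x axis of rack, either way round below 0.2 rad and contact force between weight and rack_weight_a above 0.5 N and contact force between weight and rack_weight_b above 0.5 N and contact force between weight and the arm below 0.1 N and contact force between weight and the fingers below 0.1 N and linear speed of weight below 0.03 m/s and angle between the x axis of board_hinge and the x axis of pointer_hinge, either way round below 0.07 rad and velocity of joint board between -0.06 and 0.06 rad/s and value of joint board above 0.4 rad and contact force between board and the fingers above 1 N); the arm keeps its last pose, push and grip.
It fails at once if the weight is dropped (moves faster than 0.4 m/s with no finger on it) (contact force between weight and the fingers below 0.05 N and linear speed of weight above 0.4 m/s).
It fails at once if the pointer is pushed (tip moved over 12 mm) (distance of pointer_tip from where it was at the start of the episode above 0.012 m).
It fails at once if a bystander is moved over 30 mm (distance of any of glue_jar, spool, folder, awl, brush from where it was at the start of the episode above 0.03 m).
It also fails if it takes over 67 s, if anything falls off the work surface, if the arm or the gripper's body presses on something with over 40 N, if the wrist force passes 120 N, or if a joint passes its speed limit or range.

ROBOT

A 6-joint arm with a two-finger parallel gripper is mounted at the origin on the work surface. World frame = base frame: x ahead of the robot, y to its left, z up, the work surface at z = 0. Lengths are in m, angles in degrees, forces in N, time in s.
With the tool pointing down it reaches from about 0.325 to 0.85 m from the base axis. Payload 4.4 kg.
Tool frame: the origin (TCP) lies midway between the tips of the shut fingers; the grasp point (between the pads) lies 19 mm behind it; z points along the fingers, y is the line along which they close (so a half turn about z gives the same grasp; the last joint's range is limited). The gripper opens to 94 mm and grips with 3 to 60 N. Pads are 16 mm wide; open, the fingers measure 119 mm over their backs; the gripper's body (75 mm by 177 mm) begins 78 mm behind the grasp point.
Start: joints at [-8.623, 11.837, 88.321, -0, 79.842, -8.623], TCP at [0.575, -0, 0.205] pointing down, gripper open.
Joint ranges: [-156.59, 156.59], [-49.26, 127.26], [12.9, 141.05], [-63.56, 243.56], [4.71, 150.69], [-161.64, 161.64]. Speed limits (degrees/s): [159.86, 159.86, 180, 180, 180, 180].

INTERFACE

Orientations are given as a 3x3 rotation matrix whose columns are the frame's x, y, z axes.
In Python, from rig import state, grab_frame, job_done gives the robot as it stands.
- The arm moves only by the tool move_arm, never from a script. Its argument "deltas" is one flat list of numbers, 7 for each row, row after row: the turn, a rotation vector about the tool's x, y, z in degrees, then the shift along the tool's x, y, z in m, then the opening, from -1 (shut) to 1 (fully open). A call has 1 to 10 rows; each row is the pose to reach, as a shift and turn from the pose commanded when the call began, along the tool's axes at that moment; what a row does not reach only later rows make up. A row lasts 1/10 s, in which the tool goes at most 50 mm and 8.59 degrees, less where a joint would pass 70% of its speed; a pose out of reach is approached as far as the arm can. A call with a gripper value outside its range is refused whole. The fingers move at their own pace and stop on an object; the grip force is fixed at half the most. Time passes only in rows, so rows that repeat a pose let the fingers close. It gives the time, the measured TCP pose, the force, the opening and the grip force at its end, in the units of the state.
- state(): the state, without advancing time (a new reading comes with each control period).
- grab_frame(name): name is "scene" or "side" or "wrist"; returns a dict with "img" (400x640x3 uint8, red, green, blue), "fx", "fy", "cx", "cy" (pixels), "world_from_camera" (4x4, takes a point from camera to world coordinates); the wrist camera has in their place "mount" (4x4, takes a point from camera to tool coordinates, whose origin is the TCP and whose axes are the flange's). Camera axes: x right, y up, looking along -z (the intrinsics and any distortion apply to the point x, -y, -z); pixel columns grow to the right and rows downward; lengths in m; the calibration is good to about 2 mm. A picture is of the moment at which its call begins: read the wrist's pose just before it. There is no depth.
- job_done(): hands the job in; it is judged then, once.
The state is a dict: "time_s": time; "joint_pos": joint angles; "joint_velocities": joint speeds; "tau": joint torques, N m; "tool_pos": TCP position; "ee_rot": TCP orientation; "wrist_force": force on the tool from outside, world axes, zero at the start; "torque": the same for the moment, N m; "finger_gap": opening from 0.0 (shut) to 1.0 (fully open); "grip_force": force on a finger pad.
Only numpy, scipy, OpenCV 4.12 (cv2) and the standard library are available. Lean on these libraries where they do the work, as an engineer would, in place of code of your own. Each camera call takes 0.05 s, during which the arm holds its last target. There are 200 camera calls.

## Working session

There is one attempt and no reset: what is moved stays moved. The work goes in short steps, Python scripts to look and compute and a tool call to move; the robot and the scene stay as the last step left them, time stands still between calls to the robot, and variables do not carry over. Pictures are saved under pics/ and viewed, at most 10 in all, crops included, and the job is handed in when it is done.

Besides the shell and the picture viewer there is one more tool, called after "Request:" as a command line: name --argument value ..., lists and objects as JSON in quotes. move_arm: Moves the arm, as the interface text tells. Its arguments: {"type":"object","properties":{"deltas":{"type":"array"}},"required":["deltas"]}

```bash
ls; mkdir -p pics; cat > h.py <<'E'
import numpy as np, cv2, pickle
def save(names):
    from rig import grab_frame,state
    for n in names:
        s=state(); f=grab_frame(n); f['state']=s
        pickle.dump(f,open(n+'.pkl','wb')); cv2.imwrite(f'pics/{n}_{s["time_s"]:.2f}.png',f['img'][:,:,::-1]); print(n,s["time_s"],[k for k in f if k!='img'])
def load(n):return pickle.load(open(n+'.pkl','rb'))
def pose(f):
    if 'world_from_camera' in f: return np.array(f['world_from_camera'])
    T=np.eye(4);T[:3,:3]=f['state']['ee_rot'];T[:3,3]=f['state']['tool_pos'];return T@np.array(f['mount'])
def ray(f,u,v):
    T=pose(f); d=T[:3,:3]@np.array([(u-f['cx'])/f['fx'],-(v-f['cy'])/f['fy'],-1]);return T[:3,3],d/np.linalg.norm(d)
def onz(f,u,v,z):
    o,d=ray(f,u,v);return o+d*(z-o[2])/d[2]
def proj(f,p):
    T=pose(f);q=T[:3,:3].T@(np.array(p)-T[:3,3]);return np.array([f['cx']+f['fx']*q[0]/-q[2],f['cy']-f['fy']*q[1]/-q[2]])
def tri(r):
    A=0;b=0
    for o,d in r:
        P=np.eye(3)-np.outer(d,d);A=A+P;b=b+P@o
    return np.linalg.solve(A,b)
E
python3 - <<'E'
from h import *
save(['scene','side','wrist'])
f=load('scene');print({k:v for k,v in f.items() if k not in('img','state')})
f=load('wrist');print({k:v for k,v in f.items() if k not in('img',)})
a=load('scene')['img'];b=load('side')['img']
E
ls pics
```

```text
pics
scene 0.0 ['fx', 'fy', 'cx', 'cy', 'world_from_camera', 'state']
side 0.05 ['fx', 'fy', 'cx', 'cy', 'world_from_camera', 'state']
wrist 0.1 ['fx', 'fy', 'cx', 'cy', 'mount', 'state']
{'fx': 485.47416541689273, 'fy': 485.47416541689273, 'cx': 322.2627088284028, 'cy': 197.41996229461643, 'world_from_camera': array([[ 0.7283972 , -0.50609593,  0.46184892,  1.09700667],
       [ 0.68504912,  0.54980955, -0.47793008, -0.61416886],
       [-0.01205048,  0.66451213,  0.74718031,  1.00301354],
       [ 0.        ,  0.        ,  0.        ,  1.        ]])}
{'fx': 360.2523355084756, 'fy': 360.2523355084756, 'cx': 315.3194214542423, 'cy': 198.01132748190872, 'mount': array([[-6.32127159e-04,  9.59387501e-01,  2.82090807e-01,
         8.21783341e-02],
       [ 9.99999720e-01,  7.19132600e-04, -2.04898010e-04,
         2.92458268e-04],
       [-3.99437286e-04,  2.82090599e-01, -9.59387687e-01,
        -1.78774074e-01],
       [ 0.00000000e+00,  0.00000000e+00,  0.00000000e+00,
         1.00000000e+00]]), 'state': {'time_s': 0.1, 'joint_pos': array([-8.62339446e+00,  1.18776320e+01,  8.83940954e+01,  4.68822821e-04,
        7.98414104e+01, -8.62248532e+00]), 'joint_velocities': array([ 0.03216654, -0.06703455, -0.20572187, -0.01688016,  0.05911677,
        0.01634678]), 'tau': array([-3.50521914e-04, -3.71862960e+01, -2.82294059e+01,  7.01280241e-02,
        3.11360427e-02, -6.17781598e-05]), 'tool_pos': array([5.74293931e-01, 9.47374343e-05, 2.04444955e-01]), 'ee_rot': array([[ 1.76153160e-05,  9.99998096e-01, -1.95109516e-03],
       [ 9.99999954e-01, -1.70221431e-05,  3.04036644e-04],
       [ 3.04002854e-04, -1.95110043e-03, -9.99998050e-01]]), 'wrist_force': array([-0.05958362, -0.18107783,  0.63056246]), 'torque': array([0.0247131 , 0.03471932, 0.04639487]), 'grip_force': 0.0, 'finger_gap': 1.0019380022353812}}
scene_0.00.png
side_0.05.png
wrist_0.10.png
```

View pics/scene_0.00.png

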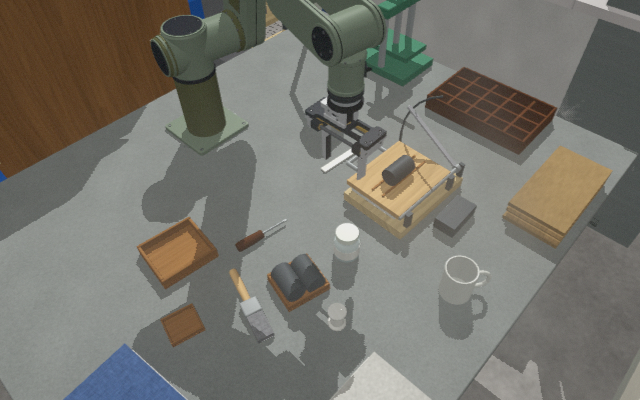

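View pics/side_0.05.png

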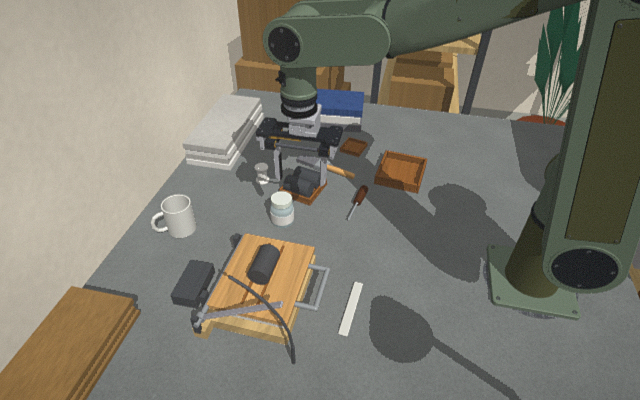

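```bash
python3 - <<'E'
from h import *
a=load('scene');b=load('side')
def crop(f,x,y,w,h,s):return cv2.resize(f['img'][y:y+h,x:x+w,::-1],None,fx=s,fy=s,interpolation=cv2.INTER_CUBIC)
c1=crop(a,310,85,160,150,2.5*1)
c1=cv2.resize(c1,(400,375)); c2=cv2.resize(crop(b,170,225,170,150,1),(400,353))
c3=cv2.resize(crop(a,130,210,250,140,1),(400,224)); c4=cv2.resize(crop(b,240,130,200,112,1),(400,224))
L=np.vstack([c1,c3]);R=np.vstack([c2,np.zeros((22,400,3),np.uint8),c4])
cv2.imwrite('pics/crop.png',np.hstack([L,R]))
for n,u,v in [('rack',298,287),('big',178,252),('small',183,325)]: print(n,onz(a,u,v,0.02))
print('w',onz(a,399,170,.095)); print('w side',onz(b,264,264,.095)); print('rack side',onz(b,303,187,.03))
E
```

```text
rack [ 0.63912305 -0.22711109  0.02      ]
big [ 0.35053422 -0.35883894  0.02      ]
small [ 0.52134429 -0.46759739  0.02      ]
w [0.61808808 0.17352655 0.095     ]
w side [0.61579876 0.17592796 0.095     ]
rack side [ 0.61816281 -0.18429101  0.03      ]
```

View pics/crop.png

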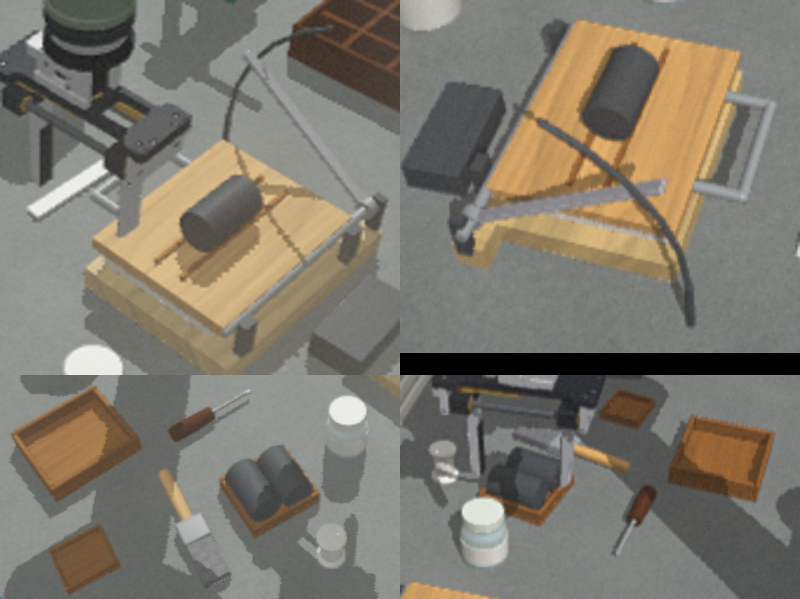

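The crop confirms the choice. There are three trays: large and empty at scene (178,252), small and empty at (183,325), and the middle-sized one holding two dark weights at (298,285), which is the target. The pointer runs from its root at about scene (458,168) to its tip at (410,108); in side it goes from (199,319) to (281,304).

```bash
python3 - <<'E'
from h import *
a=load('scene');b=load('side')
A=lambda u,v:(310+u/2.5,85+v/2.5)
B=lambda u,v:(170+(u-400)/400*170,225+v/353*150)
for n,p,q in [('frontR',(93,240),(740,52)),('frontL',(225,140),(688,238)),('hingeR',(222,330),(575,22))]:
    print(n,onz(a,*A(*p),.07),onz(b,*B(*q),.07))
print('hingeL',onz(b,*B(489,192),.07))
print('bar',onz(b,*B(773,103),.062),onz(b,*B(745,195),.062))
pe=tri([ray(a,*A(250,55)),ray(b,*B(661,187))]);pr=tri([ray(a,*A(368,207)),ray(b,*B(468,222))]);print('ptr',pe,pr)
# weight masks
for f in(a,b):
    hsv=cv2.cvtColor(f['img'],cv2.COLOR_RGB2HSV)
    x0,y0=(375,150) if f is a else (240,235)
    m=(f['img'].max(2)<85).astype(np.uint8)[y0:y0+50,x0:x0+50]
    n,l,s,c=cv2.connectedComponentsWithStats(m);print(s[1:],c[1:]+[x0,y0])
E
```

```text
frontR [0.52902183 0.06979759 0.07      ] [0.52268611 0.07767999 0.07      ]
frontL [0.53594869 0.29056965 0.07      ] [0.51714753 0.29945776 0.07      ]
hingeR [0.70426091 0.06376035 0.07      ] [0.70123031 0.07584424 0.07      ]
hingeL [0.70278607 0.29442722 0.07      ]
bar [0.47736767 0.12920968 0.062     ] [0.48028773 0.24002288 0.062     ]
ptr [0.53095246 0.32230241 0.17058505] [0.71190811 0.32038847 0.05845095]
[[ 32  19   5   4   7]
 [  7  20  25  15 178]] [[408.85714286 170.42857143]
 [391.94382022 176.83146067]]
[[  0   0   1   4   4]
 [  7  10  33  39 528]
 [ 30  25   1   1   1]
 [ 24  32   3   3   4]] [[240.         236.5       ]
 [261.09848485 266.92234848]
 [270.         260.        ]
 [265.         268.25      ]]
```

View pics/wrist_0.10.png

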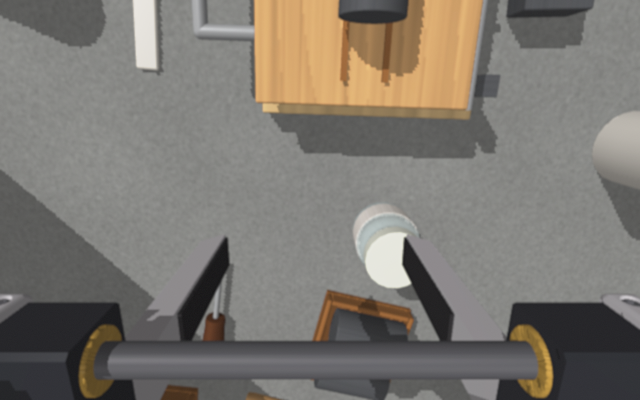

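Request:
move_arm --deltas '[0, 0, 0, 0.05, 0.01, -0.015, 1, 0, 0, 0, 0.1, 0.025, -0.03, 1, 0, 0, 0, 0.13, 0.042, -0.045, 1, 0, 0, 0, 0.13, 0.042, -0.045, 1, 0, 0, 0, 0.13, 0.042, -0.045, 1, 0, 0, 0, 0.13, 0.042, -0.045, 1]'

```text
time_s: 0.75
tool_pos: [0.6161, 0.129, 0.2492]
ee_rot: [[0.001, 1.0, -0.002], [1.0, -0.001, -0.001], [-0.001, -0.002, -1.0]]
wrist_force: [-0.0, -0.3, 0.2]
finger_gap: 1.005
grip_force: 0.0
```

```bash
python3 - <<'E'
from h import *
save(['wrist'])
E
ls pics
```

```text
wrist 0.75 ['fx', 'fy', 'cx', 'cy', 'mount', 'state']
crop.png
scene_0.00.png
side_0.05.png
wrist_0.10.png
wrist_0.75.png
```

View pics/wrist_0.75.png

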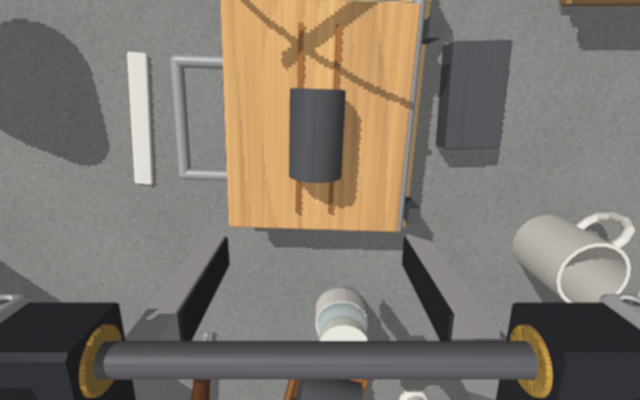

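```bash
python3 - <<'E'
from h import *
f=load('wrist');print(f['state']['tool_pos'])
for n,u,v,z in [('frontR',230,226,.07),('front far',222,2,.07),('hingeR',401,231,.07),('barR',183,174,.062),('barL',177,61,.062),('wL far',290,90,.1),('wR far',344,90,.1),('wL near',290,178,.1),('wR near',341,179,.1),('far top',318,88,.12),('near top',317,176,.12)]: print(n,onz(f,u,v,z).round(4))
E
```

```text
[0.61605466 0.1290282  0.24919857]
frontR [0.5254 0.0749 0.07  ]
front far [0.5329 0.2884 0.07  ]
hingeR [0.7071 0.0692 0.07  ]
barR [0.4785 0.1296 0.062 ]
barL [0.4843 0.2397 0.062 ]
wL far [0.5941 0.2129 0.1   ]
wR far [0.6412 0.2128 0.1   ]
wL near [0.5924 0.1342 0.1   ]
wR near [0.6401 0.1332 0.1   ]
far top [0.6184 0.2143 0.12  ]
near top [0.6176 0.1406 0.12  ]
```

Request:
move_arm --deltas '[0, 0, 1, 0.02, 0, 0.02, 1, 0, 0, 2, 0.043, 0, 0.05, 1, 0, 0, 2, 0.043, 0, 0.09, 1, 0, 0, 2, 0.043, 0, 0.125, 1, 0, 0, 2, 0.043, 0, 0.15, 1, 0, 0, 2, 0.043, 0, 0.167, 1, 0, 0, 2, 0.043, 0, 0.168, 1, 0, 0, 2, 0.043, 0, 0.168, 1]'

```text
time_s: 1.6
tool_pos: [0.6165, 0.1718, 0.082]
ee_rot: [[0.036, 0.999, -0.001], [0.999, -0.036, -0.0], [-0.0, -0.001, -1.0]]
wrist_force: [-0.7, -0.0, 0.3]
finger_gap: 0.997
grip_force: 0.0
```

Request:
move_arm --deltas '[0, 0, 0, 0, 0, 0, 0.2, 0, 0, 0, 0, 0, 0, -0.4, 0, 0, 0, 0, 0, 0, -0.4, 0, 0, 0, 0, 0, 0, -0.4, 0, 0, 0, 0, 0, 0, -0.4, 0, 0, 0, 0, 0, 0, -0.4, 0, 0, 0, 0, 0, 0, -0.4, 0, 0, 0, 0, 0, 0, -0.4]'

```text
time_s: 2.4
tool_pos: [0.6167, 0.1731, 0.0826]
ee_rot: [[0.035, 0.999, -0.001], [0.999, -0.035, 0.0], [0.0, -0.001, -1.0]]
wrist_force: [-2.2, -0.9, 1.5]
finger_gap: 0.527
grip_force: 30.0
```

Request:
move_arm --deltas '[0, 0, 0, 0, 0, -0.02, -0.4, 0, 0, 0, 0, 0, -0.06, -0.4, 0, 0, 0, 0, 0, -0.1, -0.4, 0, 0, 0, -0.03, 0, -0.14, -0.4, 0, 0, 0, -0.07, 0.01, -0.17, -0.4, 0, 0, 0, -0.11, 0.01, -0.18, -0.4, 0, 0, 0, -0.15, 0.01, -0.18, -0.4, 0, 0, 0, -0.19, 0.01, -0.18, -0.4, 0, 0, 0, -0.23, 0.02, -0.18, -0.4, 0, 0, 0, -0.27, 0.02, -0.18, -0.4]'

```text
time_s: 3.4
tool_pos: [0.6269, -0.0989, 0.2595]
ee_rot: [[0.035, 0.999, -0.003], [0.999, -0.035, 0.001], [0.001, -0.003, -1.0]]
wrist_force: [-0.2, -0.4, -6.0]
finger_gap: 0.528
grip_force: 30.0
```

Request:
move_arm --deltas '[0, 0, 0, -0.04, 0, 0, -0.4, 0, 0, 0, -0.08, 0, 0, -0.4, 0, 0, 0, -0.12, 0, 0, -0.4, 0, 0, 0, -0.14, 0, 0, -0.4, 0, 0, 0, -0.15, 0, 0, -0.4, 0, 0, 0, -0.15, 0, 0, -0.4, 0, 0, 0, -0.15, 0, 0, -0.4]'

```text
time_s: 4.1
tool_pos: [0.6223, -0.2457, 0.2616]
ee_rot: [[0.034, 0.999, -0.001], [0.999, -0.034, 0.002], [0.002, -0.001, -1.0]]
wrist_force: [-0.2, 0.7, -6.3]
finger_gap: 0.521
grip_force: 30.0
```

```bash
python3 - <<'E'
from h import *
save(['wrist'])
f=load('wrist')['img']
cv2.imwrite('pics/c.png',f[:,:,::-1])
E
```

```text
wrist 4.1 ['fx', 'fy', 'cx', 'cy', 'mount', 'state']
```

View pics/c.png

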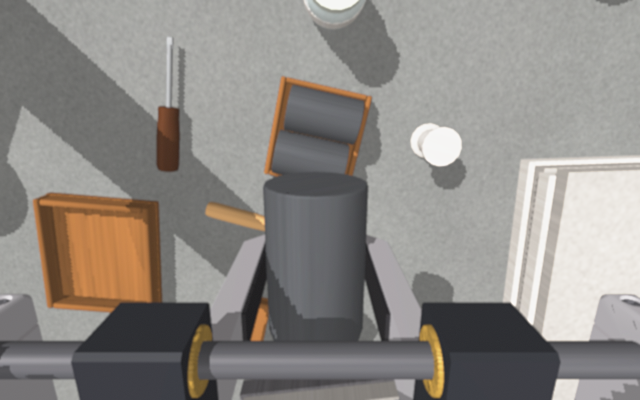

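The rack shows corners at (284,77), (372,97) and (265,174). Both weights lie across it, with the axis near the image's horizontal and tilted downward.

```bash
python3 - <<'E'
from h import *
f=load('wrist');print(f['state']['tool_pos'])
P={n:onz(f,u,v,.024) for n,u,v in [('TL',284.5,77.5),('TR',372,97),('BL',265.5,174)]}
for n in P:print(n,P[n].round(4))
d=P['TR']-P['TL'];e=P['TL']-P['BL'];print(np.linalg.norm(d),np.degrees(np.arctan2(d[1],d[0])),np.linalg.norm(e),np.degrees(np.arctan2(-e[0],e[1])))
c=(P['TR']+P['BL'])/2;print('centre',c)
# wall strip edges in orange mask, and weight valley
hsv=cv2.cvtColor(f['img'],cv2.COLOR_RGB2HSV);m=((hsv[...,1]>110)&(hsv[...,0]<20)).astype(np.uint8);m[:60]=0;m[185:]=0;m[:,:255]=0;m[:,380:]=0
p=cv2.findNonZero(m);h=cv2.convexHull(p);print(cv2.approxPolyDP(h,4,True)[:,0])
# grip held weight: near end cap
print('held cap edges',onz(f,264,185,.28),onz(f,368,185,.28), onz(f,316,174,.3))
# two-view check with scene
s=load('scene');print('scene proj centre',proj(s,[*c[:2],.024]), [proj(s,P[k]).round(1) for k in P])
E
```

```text
[ 0.62232582 -0.24569298  0.26161836]
TL [ 0.592  -0.1466  0.024 ]
TR [ 0.6882 -0.1705  0.024 ]
BL [ 0.5633 -0.2539  0.024 ]
0.09909253858327186 -13.970187568728326 0.11108186124116874 -14.99873784233054
centre [ 0.62574301 -0.21216354  0.024     ]
[[370  97]
 [351 174]
 [265 172]
 [282  77]]
held cap edges [ 0.60050486 -0.20372566  0.28      ] [ 0.64825792 -0.20535774  0.28      ] [ 0.62468598 -0.19496583  0.3       ]
scene proj centre [298.4092622  278.68181307] [array([307.7, 253.8]), array([330., 283.]), array([267.3, 274.4])]
```

```bash
python3 - <<'E'
from h import *
s=load('scene');hsv=cv2.cvtColor(s['img'],cv2.COLOR_RGB2HSV);m=((hsv[...,1]>110)&(hsv[...,0]<20)).astype(np.uint8)
m[:245]=0;m[315:]=0;m[:,:262]=0;m[:,335:]=0
n,l,st,c=cv2.connectedComponentsWithStats(m);print(st[1:][st[1:,4]>15])
big=m
h=cv2.convexHull(cv2.findNonZero(big));print(cv2.approxPolyDP(h,1.5,True)[:,0].tolist())
def corners(cx,cy,yaw):
    R=np.array([[np.cos(yaw),-np.sin(yaw)],[np.sin(yaw),np.cos(yaw)]])
    return [np.r_[R@[a*.052,b*.0565]+[cx,cy],z] for z in(.024,0) for a,b in((-1,1),(1,1),(1,-1),(-1,-1))]
w=load('wrist')
for C in [(.6257,-.2122,-.25),(.628,-.2125,-.25)]:
    print(C,'scene',[proj(s,p).round(0).tolist() for p in corners(*C)],'wrist',[proj(w,p).round(0).tolist() for p in corners(*C)][:4])
print('jar',onz(s,347,232,.085))
# weight mask dark in scene rack -> valley
E
```

```text
[[268 273  49  36 194]
 [323 280   6   7  17]]
[[328, 284], [325, 290], [291, 308], [286, 306], [269, 280], [268, 274], [290, 262], [326, 280]]
(0.6257, -0.2122, -0.25) scene [[307.0, 253.0], [331.0, 283.0], [289.0, 307.0], [267.0, 274.0], [308.0, 258.0], [331.0, 289.0], [289.0, 312.0], [268.0, 279.0]] wrist [[282.0, 76.0], [374.0, 97.0], [349.0, 192.0], [264.0, 174.0]]
(0.628, -0.2125, -0.25) scene [[308.0, 253.0], [331.0, 284.0], [289.0, 308.0], [267.0, 275.0], [308.0, 259.0], [331.0, 290.0], [290.0, 313.0], [268.0, 280.0]] wrist [[284.0, 76.0], [376.0, 97.0], [351.0, 193.0], [266.0, 174.0]]
jar [ 0.64825112 -0.06728875  0.085     ]
```

Request:
move_arm --deltas '[0, 0, -5, 0.004, 0, 0, -0.4, 0, 0, -13, 0.008, 0, 0, -0.4, 0, 0, -21, 0.012, 0, 0, -0.4, 0, 0, -29, 0.016, 0.001, 0, -0.4, 0, 0, -37, 0.02, 0.001, 0, -0.4, 0, 0, -45, 0.024, 0.001, 0, -0.4, 0, 0, -53, 0.028, 0.001, 0, -0.4, 0, 0, -61, 0.032, 0.001, 0, -0.4, 0, 0, -69, 0.033, 0.001, 0, -0.4, 0, 0, -76, 0.033, 0.001, 0, -0.4]'

```text
time_s: 5.15
tool_pos: [0.6249, -0.2119, 0.2628]
ee_rot: [[-0.964, 0.267, 0.0], [0.267, 0.964, 0.001], [-0.0, 0.001, -1.0]]
wrist_force: [0.4, 0.3, -7.0]
finger_gap: 0.522
grip_force: 30.0
```

Request:
move_arm --deltas '[0, 0, -1.7, 0, 0, 0.01, -0.4, 0, 0, -1.7, 0, 0, 0.04, -0.4, 0, 0, -1.7, 0, 0, 0.075, -0.4, 0, 0, -1.7, 0, 0, 0.11, -0.4, 0, 0, -1.7, 0, 0, 0.14, -0.4, 0, 0, -1.7, 0, 0, 0.155, -0.4, 0, 0, -1.7, 0, 0, 0.16, -0.4, 0, 0, -1.7, 0, 0, 0.16, -0.4, 0, 0, -1.7, 0, 0, 0.16, -0.4]'

```text
time_s: 6.05
tool_pos: [0.6262, -0.2151, 0.1048]
ee_rot: [[-0.969, 0.247, 0.004], [0.247, 0.969, -0.002], [-0.004, -0.001, -1.0]]
wrist_force: [0.5, -0.1, -6.1]
finger_gap: 0.525
grip_force: 30.0
```

```bash
python3 - <<'E'
from h import *
save(['scene','side'])
a=load('scene');b=load('side')
cr=lambda f,x,y,w,h:cv2.resize(f['img'][y:y+h,x:x+w,::-1],(400,400),interpolation=cv2.INTER_CUBIC)
cv2.imwrite('pics/d.png',np.hstack([cr(a,240,215,110,110),cr(b,240,110,110,110)]))
print(a['state']['tool_pos'])
E
```

```text
scene 6.05 ['fx', 'fy', 'cx', 'cy', 'world_from_camera', 'state']
side 6.1 ['fx', 'fy', 'cx', 'cy', 'world_from_camera', 'state']
[ 0.62617602 -0.21510863  0.10478678]
```

View pics/d.png

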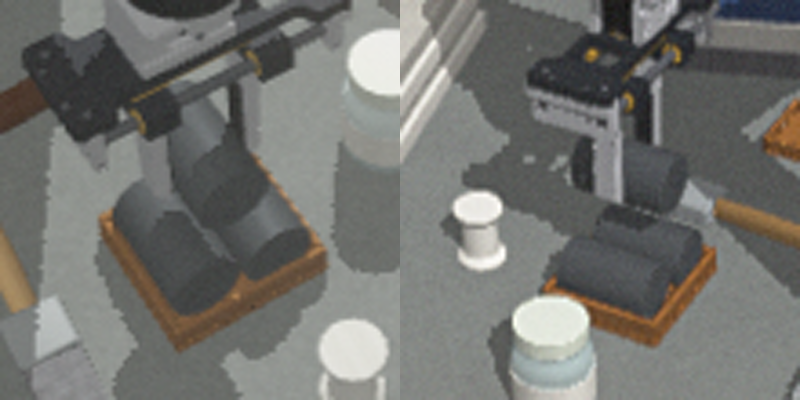

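```bash
python3 - <<'E'
from h import *
a=load('scene');b=load('side')
S=lambda u,v:(240+u*110/400,215+v*110/400)
D=lambda u,v:(240+(u-400)*110/400,110+v*110/400)
u=np.array([.969,-.247])
for n,p in [('b',(205,280)),('a',(280,243))]: print(n,onz(a,*S(*p),.031)-np.r_[u*.04,0])
print('held',onz(a,*S(238,190),.118)-np.r_[u*.04,0], 'pred',proj(a,[.6262+.0388,-.2151-.0099,.118]),S(238,190))
# side view: outer ends of rack rim
c=(.6245,-.2122)
R=np.array([[u[0],-u[1]],[u[1],u[0]]])
print([ (np.array(proj(a,np.r_[R@[i*.052,j*.0565]+c,.024]))-[240,215])*400/110 for i,j in((1,1),(1,-1),(-1,-1))])
print([ (np.array(proj(b,np.r_[R@[i*.052,j*.0565]+c,.024]))-[240,110])*400/110+[400,0] for i,j in((1,1),(-1,1),(-1,-1))])
E
```

```text
b [ 0.6120816  -0.23336244  0.031     ]
a [ 0.62806092 -0.1818122   0.031     ]
held [ 0.62298378 -0.21016574  0.118     ] pred [304.91379195 269.53584572] (305.45, 267.25)
[array([328.08976762, 247.85583173]), array([175.10338778, 333.55057607]), array([ 95.88305477, 213.40563487])]
[array([540.6923035 , 283.54453518]), array([653.75237865, 322.38584172]), array([716.65140497, 244.43091763])]
```

The held weight hangs over the valley: its cap is at scene (305,267) and the valley end at (306,287). I'll make a 3 mm correction and lower slowly.

Request:
move_arm --deltas '[0, 0, 0, 0.001, 0.001, 0.008, -0.4, 0, 0, 0, 0.003, 0.0025, 0.018, -0.4, 0, 0, 0, 0.003, 0.0025, 0.027, -0.4, 0, 0, 0, 0.003, 0.0025, 0.034, -0.4, 0, 0, 0, 0.003, 0.0025, 0.038, -0.4, 0, 0, 0, 0.003, 0.0025, 0.04, -0.4, 0, 0, 0, 0.003, 0.0025, 0.04, -0.4, 0, 0, 0, 0.003, 0.0025, 0.04, -0.4]'

```text
time_s: 6.95
tool_pos: [0.6226, -0.2117, 0.0628]
ee_rot: [[-0.969, 0.247, 0.001], [0.247, 0.969, -0.001], [-0.001, -0.0, -1.0]]
wrist_force: [-0.5, 0.7, -6.0]
finger_gap: 0.527
grip_force: 30.0
```

Request:
move_arm --deltas '[0, 0, 0, 0, 0, 0.001, -0.4, 0, 0, 0, 0, 0, 0.0015, -0.4, 0, 0, 0, 0, 0, 0.002, -0.4, 0, 0, 0, 0, 0, 0.002, -0.4, 0, 0, 0, 0, 0, 0.002, -0.4]'

```text
time_s: 7.45
tool_pos: [0.623, -0.2113, 0.062]
ee_rot: [[-0.969, 0.247, 0.002], [0.247, 0.969, -0.0], [-0.002, 0.0, -1.0]]
wrist_force: [-2.0, 2.5, 4.4]
finger_gap: 0.527
grip_force: 30.0
```

Request:
move_arm --deltas '[0, 0, 0, 0, 0, -0.0005, 0.1, 0, 0, 0, 0, 0, -0.0005, 0.2, 0, 0, 0, 0, 0, -0.0005, 0.35, 0, 0, 0, 0, 0, -0.0005, 0.4, 0, 0, 0, 0, 0, -0.0005, 0.4, 0, 0, 0, 0, 0, -0.001, 0.4, 0, 0, 0, 0, 0, -0.001, 0.4, 0, 0, 0, 0, 0, -0.001, 0.4]'

```text
time_s: 8.25
tool_pos: [0.6222, -0.2114, 0.0615]
ee_rot: [[-0.969, 0.247, 0.0], [0.247, 0.969, -0.0], [-0.0, -0.0, -1.0]]
wrist_force: [-0.5, -0.6, 0.5]
finger_gap: 0.7
grip_force: 0.0
```

Request:
move_arm --deltas '[0, 0, 0, 0, 0, -0.015, 0.4, 0, 0, 0, 0, 0, -0.04, 0.4, 0, 0, 0, 0, 0, -0.08, 0.4, 0, 0, 0, 0, 0, -0.12, 0.4, 0, 0, 0, 0, 0, -0.16, 0.4, 0, 0, 0, 0, 0, -0.18, 0.4, 0, 0, 0, 0, 0, -0.18, 0.4]'

```text
time_s: 8.95
tool_pos: [0.6248, -0.2126, 0.2482]
ee_rot: [[-0.969, 0.247, 0.01], [0.247, 0.969, -0.005], [-0.011, -0.002, -1.0]]
wrist_force: [1.3, -0.6, 0.8]
finger_gap: 0.7
grip_force: 0.0
```

```bash
python3 - <<'E'
from h import *
save(['scene','side'])
a=load('scene');b=load('side')
cr=lambda f,x,y,w,h,s:cv2.resize(f['img'][y:y+h,x:x+w,::-1],s,interpolation=cv2.INTER_CUBIC)
T=np.hstack([cr(a,320,85,160,130,(400,325)),cr(b,180,240,160,130,(400,325))])
Bm=np.hstack([cr(a,240,220,120,80,(400,267)),cr(b,250,140,120,80,(400,267))])
cv2.imwrite('pics/e.png',np.vstack([T,Bm]))
E
```

```text
scene 8.95 ['fx', 'fy', 'cx', 'cy', 'world_from_camera', 'state']
side 9.0 ['fx', 'fy', 'cx', 'cy', 'world_from_camera', 'state']
```

View pics/e.png

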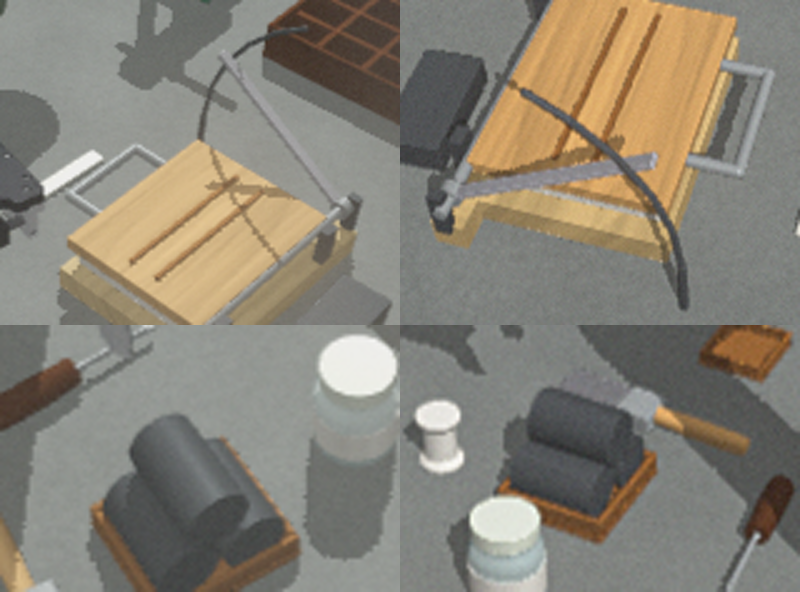

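```bash
python3 - <<'E'
from h import *
a=load('scene');b=load('side')
S=lambda u,v:(320+u/2.5,85+v/2.5); D=lambda u,v:(180+(u-400)/2.5,240+v/2.5)
yaw=-.035;x=np.array([np.cos(yaw),np.sin(yaw),0]);y=np.array([-x[1],x[0],0])
# bar & board corners
for n,f,uv,z in [('barL',a,S(137,150),.062),('barR',a,S(70,195),.062),('barL',b,D(742,168),.062),('barR',b,D(770,74),.062),
 ('fL',a,S(200,142),.07),('fR',a,S(68,240),.07),('fL',b,D(668,205),.07),('fR',b,D(735,17),.07)]: print(n,onz(f,*uv,z).round(4))
for O in [np.array([.619,.182,0])]:
  P0=O+.138*y;H=P0+.09*x+[0,0,.062]
  for n,f,e,m in [('scene',a,S(224,56),S(330,182)),('side',b,D(655,160),D(480,188))]:
    q=[]
    for uv in(e,m):
        o,d=ray(f,*uv);p=o+d*((P0-o)@y)/(d@y);q.append(p)
    for p in q: r=p-H;print(n,p.round(4),'r',np.hypot(r@x,r[2]).round(4),'ang',np.arctan2(r[2],-r@x).round(3))
    d=q[0]-q[1];print('slope',np.arctan2(d[2],-d@x))
p=tri([ray(a,*S(224,56)),ray(b,*D(655,160))]);print(p,'tri ang',np.arcsin((p[2]-.062)/.215))
E
```

```text
barL [0.4884 0.236  0.062 ]
barR [0.4804 0.1288 0.062 ]
barL [0.4803 0.2383 0.062 ]
barR [0.478  0.1319 0.062 ]
fL [0.538  0.2878 0.07  ]
fR [0.529  0.0698 0.07  ]
fL [0.53   0.2925 0.07  ]
fR [0.5241 0.077  0.07  ]
scene [0.5309 0.3232 0.1683] r 0.2116 ang 0.526
scene [0.6898 0.3176 0.084 ] r 0.0326 ang 0.743
slope 0.4873869431770642
side [0.527  0.3233 0.1752] r 0.2185 ang 0.545
side [0.6818 0.3179 0.0796] r 0.0365 ang 0.502
slope 0.553304373476242
[0.53006761 0.32073237 0.16985608] tri ang 0.5255122144756561
```

Two things show in the picture. The weight rests saddled on the two rack weights, cap at (225,520) in the crop, and the board is empty with the bar corners visible at (137,150) and (70,195). The pointer reads about 0.54–0.55 rad. Next is the bar.

Request:
move_arm --deltas '[0, 0, 6, 0.02, 0.03, 0, -0.28, 0, 0, 14, 0.045, 0.065, 0, -0.28, 0, 0, 22, 0.07, 0.1, 0, -0.28, 0, 0, 30, 0.095, 0.135, 0, -0.28, 0, 0, 38, 0.12, 0.17, 0, -0.28, 0, 0, 46, 0.145, 0.205, 0, -0.28, 0, 0, 54, 0.17, 0.24, 0, -0.28, 0, 0, 62, 0.19, 0.28, 0, -0.28, 0, 0, 70, 0.215, 0.315, 0, -0.28, 0, 0, 77.7, 0.237, 0.349, 0, -0.28]'

```text
time_s: 10.05
tool_pos: [0.4762, 0.1866, 0.2388]
ee_rot: [[0.041, 0.999, -0.005], [0.999, -0.041, -0.001], [-0.001, -0.005, -1.0]]
wrist_force: [0.5, 1.1, 0.4]
finger_gap: 0.359
grip_force: 0.0
```

Request:
move_arm --deltas '[0, 0, 0, 0, 0, 0, -0.28, 0, 0, 0, 0, 0, 0, -0.28, 0, 0, 0, 0, 0, 0, -0.28]'

```text
time_s: 10.35
tool_pos: [0.4783, 0.1844, 0.24]
ee_rot: [[0.035, 0.999, -0.002], [0.999, -0.035, -0.001], [-0.001, -0.002, -1.0]]
wrist_force: [0.3, -0.3, 0.4]
finger_gap: 0.357
grip_force: 0.0
```

```bash
python3 - <<'E'
from h import *
save(['wrist']);f=load('wrist');print(f['state']['tool_pos'],f['state']['ee_rot'],f['state']['joint_pos'],f['state']['finger_gap'])
print(proj(f,[.482,.24,.062]),proj(f,[.482,.13,.062]))
E
```

```text
wrist 10.35 ['fx', 'fy', 'cx', 'cy', 'mount', 'state']
[0.47828337 0.18442856 0.24003542] [[ 0.0346731   0.9993957  -0.00245187]
 [ 0.99939801 -0.03467588 -0.00109855]
 [-0.00118291 -0.00241231 -0.99999639]] [ 1.14290018e+01  2.79086615e+00  9.43282373e+01 -3.41093770e-02
  8.30310667e+01  1.34202885e+01] 0.3572938836565131
[317.16148004 120.34507183] [320.68521147 226.43680822]
```

```bash
python3 - <<'E'
from h import *
f=load('wrist');g=f['img'].mean(2)
for r in (140,160,180,200): print(r,g[r-3:r+4,296:345].mean(0).astype(int).tolist())
E
```

```text
140 [136, 136, 136, 135, 134, 134, 134, 133, 131, 130, 129, 129, 130, 131, 132, 132, 129, 133, 147, 159, 166, 167, 164, 159, 152, 143, 130, 113, 102, 111, 129, 136, 136, 134, 133, 134, 135, 133, 132, 132, 134, 136, 137, 136, 134, 132, 131, 132, 134]
160 [133, 134, 133, 133, 131, 130, 131, 131, 132, 131, 130, 130, 131, 132, 132, 132, 132, 136, 147, 159, 166, 167, 164, 158, 152, 142, 129, 112, 101, 111, 130, 136, 135, 133, 132, 131, 131, 131, 132, 133, 134, 134, 133, 132, 132, 131, 129, 121, 108]
180 [130, 130, 132, 133, 133, 132, 131, 131, 131, 131, 132, 133, 133, 132, 131, 131, 131, 136, 147, 159, 166, 167, 164, 158, 151, 142, 128, 111, 102, 112, 126, 131, 131, 132, 132, 131, 131, 131, 131, 131, 131, 131, 131, 131, 131, 132, 130, 120, 101]
200 [134, 133, 133, 133, 134, 135, 135, 134, 133, 131, 130, 131, 131, 132, 134, 135, 131, 131, 145, 158, 166, 167, 163, 157, 150, 140, 127, 109, 101, 111, 126, 130, 129, 129, 130, 131, 131, 130, 128, 127, 126, 127, 128, 129, 130, 129, 124, 110, 94]
```

```bash
python3 - <<'E'
from h import *
f=load('wrist')
for r in(140,200): print(onz(f,319.5,r,.062))
E
```

```text
[0.48366031 0.22094081 0.062     ]
[0.48168259 0.15921394 0.062     ]
```

Request:
move_arm --deltas '[0, 0, 0, 0, 0.004, 0.03, -0.28, 0, 0, 0, 0, 0.004, 0.07, -0.28, 0, 0, 0, 0, 0.004, 0.11, -0.28, 0, 0, 0, 0, 0.004, 0.14, -0.28, 0, 0, 0, 0, 0.004, 0.16, -0.28, 0, 0, 0, 0, 0.004, 0.175, -0.28, 0, 0, 0, 0, 0.004, 0.187, -0.28, 0, 0, 0, 0, 0.004, 0.197, -0.28, 0, 0, 0, 0, 0.004, 0.197, -0.28, 0, 0, 0, 0, 0.004, 0.197, -0.28]'

```text
time_s: 11.4
tool_pos: [0.4832, 0.1851, 0.0448]
ee_rot: [[0.035, 0.999, 0.001], [0.999, -0.035, 0.0], [0.0, 0.001, -1.0]]
wrist_force: [1.0, 0.2, -0.1]
finger_gap: 0.356
grip_force: 0.0
```

Request:
move_arm --deltas '[0, 0, 0, 0, 0, 0, -0.6, 0, 0, 0, 0, 0, 0, -1, 0, 0, 0, 0, 0, 0, -1, 0, 0, 0, 0, 0, 0, -1, 0, 0, 0, 0, 0, 0, -1, 0, 0, 0, 0, 0, 0, -1]'

```text
time_s: 12.0
tool_pos: [0.4816, 0.1854, 0.0449]
ee_rot: [[0.035, 0.999, -0.002], [0.999, -0.035, -0.0], [-0.0, -0.002, -1.0]]
wrist_force: [-3.8, 0.9, 5.5]
finger_gap: 0.117
grip_force: 30.0
```

Request:
move_arm --deltas '[0, 0, 0, 0, 0.0003, -0.0112, -1, 0, 0, 0, 0, 0.0011, -0.0225, -1, 0, 0, 0, 0, 0.0025, -0.0336, -1, 0, 0, 0, 0, 0.0045, -0.0447, -1, 0, 0, 0, 0, 0.007, -0.0557, -1, 0, 0, 0, 0, 0.01, -0.0665, -1, 0, 0, 0, 0, 0.0136, -0.0772, -1, 0, 0, 0, 0, 0.0178, -0.0876, -1, 0, 0, 0, 0, 0.0224, -0.0979, -1, 0, 0, 0, 0, 0.0275, -0.1079, -1]'

```text
time_s: 13.0
tool_pos: [0.5077, 0.1845, 0.1529]
ee_rot: [[0.035, 0.999, -0.006], [0.999, -0.035, 0.0], [-0.0, -0.006, -1.0]]
wrist_force: [-7.8, 2.1, -0.5]
finger_gap: 0.118
grip_force: 30.0
```

Request:
move_arm --deltas '[0, 0, 0, 0, 0.003, -0.005, -1, 0, 0, 0, 0, 0.0057, -0.0097, -1, 0, 0, 0, 0, 0.0057, -0.0097, -1, 0, 0, 0, 0, 0.0057, -0.0097, -1, 0, 0, 0, 0, 0.0057, -0.0097, -1]'

```text
time_s: 13.5
tool_pos: [0.5131, 0.1843, 0.1627]
ee_rot: [[0.035, 0.999, -0.006], [0.999, -0.035, 0.0], [-0.0, -0.006, -1.0]]
wrist_force: [-9.7, 2.4, 1.5]
finger_gap: 0.118
grip_force: 30.0
```

```bash
python3 - <<'E'
from h import *
save(['scene','side'])
a=load('scene');b=load('side')
cr=lambda f,x,y,w,h,s:cv2.resize(f['img'][y:y+h,x:x+w,::-1],s,interpolation=cv2.INTER_CUBIC)
cv2.imwrite('pics/g.png',np.hstack([cr(a,340,75,140,160,(400,457)),cr(b,170,220,140,160,(400,457))]))
E
```

```text
scene 13.5 ['fx', 'fy', 'cx', 'cy', 'world_from_camera', 'state']
side 13.55 ['fx', 'fy', 'cx', 'cy', 'world_from_camera', 'state']
```

View pics/g.png

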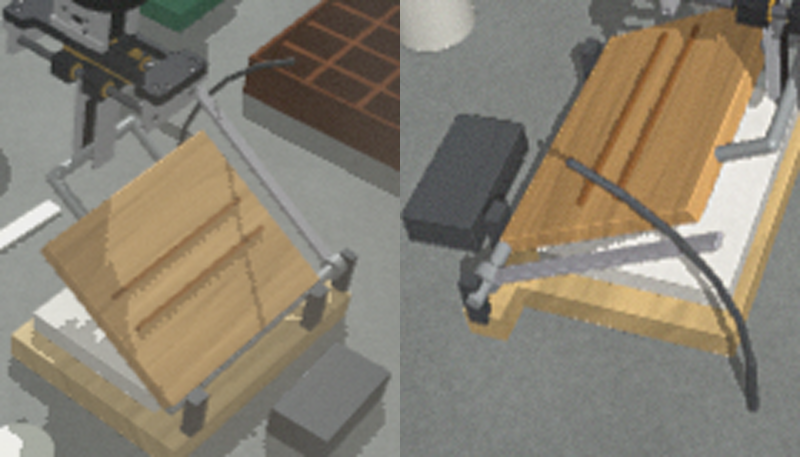

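The board is raised. In scene, its +y top edge runs (205,132)–(318,283) and the pointer runs (205,92)–(333,262), so they look nearly parallel. I'll put a number on it.

```bash
python3 - <<'E'
from h import *
a=load('scene');b=load('side')
k=140/400
S=lambda u,v:(340+u*k,75+v*k); D=lambda u,v:(170+(u-400)*k,220+v*k)
yaw=-.035;x=np.array([np.cos(yaw),np.sin(yaw),0]);y=np.array([-x[1],x[0],0])
O=np.array([.617,.180,0])
def q(f,uv,off):
    P0=O+off*y;o,d=ray(f,*uv);p=o+d*((P0-o)@y)/(d@y);r=p-(P0+.09*x+[0,0,.062]);return -r@x,r[2]
for n,f,uv,off,dh,L in [('board scene top',a,S(205,132),.11,.008,.18),('board side top',b,D(695,190),.11,.008,.18),('board side bot',b,D(690,222),.11,-.008,.18),('ptr scene',a,S(206,93),.138,0,.215),('ptr side',b,D(720,240),.138,0,.215)]:
    X,Z=q(f,uv,off);print(n,'r',round(np.hypot(X,Z),4),'ang',round(np.arctan2(Z,X)-np.arctan2(dh,L),3))
# pixel predictions at pointer end for candidate angles
for t in(.5,.55,.6,.65):
    ud=lambda off,L,h:O+off*y+.09*x+[0,0,.062]-L*(np.cos(t)*x)+[0,0,L*np.sin(t)]+h*(np.sin(t)*x+[0,0,np.cos(t)])
    for n,off,L,h in(('ptrend',.138,.215,0),('brdtop',.11,.18,.008)):
        p=ud(off,L,h); print(t,n,((proj(a,p)-[340,75])/k).round(0),((proj(b,p)-[170,220])/k+[400,0]).round(0))
E
```

```text
board scene top r 0.1756 ang 0.524
board side top r 0.197 ang 0.597
board side bot r 0.1721 ang 0.533
ptr scene r 0.205 ang 0.578
ptr side r 0.2145 ang 0.539
0.5 ptrend [191.  93.] [727. 248.]
0.5 brdtop [200. 130.] [692. 211.]
0.55 ptrend [196.  87.] [719. 238.]
0.55 brdtop [205. 126.] [684. 203.]
0.6 ptrend [202.  82.] [709. 227.]
0.6 brdtop [210. 122.] [676. 195.]
0.65 ptrend [209.  78.] [699. 217.]
0.65 brdtop [216. 119.] [667. 186.]
```

```bash
python3 - <<'E'
from h import *
k=140/400
yaw=-.035;x=np.array([np.cos(yaw),np.sin(yaw),0]);y=np.array([-x[1],x[0],0]);O=np.array([.617,.180,0])
def q(f,uv,off):
    P0=O+off*y;o,d=ray(f,*uv);p=o+d*((P0-o)@y)/(d@y);r=p-(P0+.09*x+[0,0,.062]);return np.array([-r@x,r[2]])
lsd=cv2.createLineSegmentDetector()
for n,X,Y in(('scene',340,75),('side',170,220)):
    f=load(n);g=cv2.resize(cv2.cvtColor(f['img'],cv2.COLOR_RGB2GRAY)[Y:Y+160,X:X+140],None,fx=3,fy=3,interpolation=cv2.INTER_CUBIC)
    for s in lsd.detect(g)[0][:,0]:
        p,e=s[:2]/3+[X,Y],s[2:]/3+[X,Y]
        if np.linalg.norm(p-e)<25: continue
        out=[]
        for off in(.138,.11):
            P,E=q(f,p,off),q(f,e,off)
            if P[0]<E[0]:P,E=E,P
            d=P-E;out+=[round(float(np.arctan2(d[1],d[0])),3)]
        if .3<out[0]<.9 or .3<out[1]<.9: print(n,((p-[X,Y])/k).round(),((e-[X,Y])/k).round(),'as ptr',out[0],'as board',out[1])
E
```

```text
scene [218. 121.] [323. 257.] as ptr 0.548 as board 0.548
```

The pointer edge measures 0.548 rad. The board is at 0.551 rad from the arc of the grip, so it is well inside 0.07. I'll settle briefly, then hand in.

Request:
move_arm --deltas '[0, 0, 0, 0, 0, -0.001, -1, 0, 0, 0, 0, 0, -0.001, -1, 0, 0, 0, 0, 0, -0.001, -1, 0, 0, 0, 0, 0, -0.001, -1, 0, 0, 0, 0, 0, -0.001, -1]'

```text
time_s: 14.1
tool_pos: [0.5137, 0.1843, 0.1637]
ee_rot: [[0.035, 0.999, -0.005], [0.999, -0.035, 0.0], [-0.0, -0.005, -1.0]]
wrist_force: [-8.0, 1.0, 0.4]
finger_gap: 0.117
grip_force: 30.0
```

```bash
python3 -c "
from rig import state,job_done
s=state();print(s['tool_pos'],s['joint_velocities'],s['grip_force'],s['wrist_force']);print(job_done())"
```

```text
[0.51370644 0.18430819 0.16373103] [-0.0211109   0.06463502  0.00525214  0.05966041 -0.05906508 -0.0011918 ] 29.997958838939667 [-7.96627386  0.96962923  0.43112519]
the job is handed in; nothing more can be done
None
```

I handed the job in with the weight sitting on the two rack weights as a pyramid and the gripper still holding the board at about 0.55 rad, in line with the pointer (measured at about 0.55 rad); the hand-in call returned no verdict.

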